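Find the full tub by feel and slide it into its berth

TASK

Three identical closed tubs stand on the work board; one is full of steel parts, the other two are empty, and you can only tell by feel. Find the full one and slide it along the board, gently, upright and without lifting it, fully home against the back rail of the wooden berth; leave the two empty tubs standing within about 3 cm of where they are, and do not disturb the jar, bowls, scoop or clamp.

Things in the scene. Friction and masses are not known exactly. Their poses are not given: they have to be found in the camera images.
- tub_a: a closed round white plastic tub with a flush lid, upright: 96 mm diameter, 60 mm tall (a flat 1.5 mm raised disc on the lid comes on top), too wide to grasp across; origin at the centre of its underside, z up. The three tubs look exactly alike; any one of them may be the full one (about 0.7 to 0.85 kg with its steel contents; an empty one is about 0.17 kg)
- tub_b: a closed round white plastic tub with a flush lid, upright: 96 mm diameter, 60 mm tall (a flat 1.5 mm raised disc on the lid comes on top), too wide to grasp across; origin at the centre of its underside, z up. The three tubs look exactly alike; any one of them may be the full one (about 0.7 to 0.85 kg with its steel contents; an empty one is about 0.17 kg)
- tub_c: a closed round white plastic tub with a flush lid, upright: 96 mm diameter, 60 mm tall (a flat 1.5 mm raised disc on the lid comes on top), too wide to grasp across; origin at the centre of its underside, z up. The three tubs look exactly alike; any one of them may be the full one (about 0.7 to 0.85 kg with its steel contents; an empty one is about 0.17 kg)
- berth: fixed frame of low pine rails (24 mm tall, 18 mm thick) on the work board, no floor, open on its -x side (towards the robot). Origin: on the board, at the centre of a tub that touches the back rail; x points into the berth, z up. Inner face of the back rail at x = +48 mm; inner faces of the side rails at y = -63.5 and +63.5 mm; side rails run from x = -35 to +48 mm
- board_top: fixed plywood work board lying on the pine counter, 480 mm (x) by 680 mm (y), 6 mm thick: its top, on which the tubs, berth, jar and bowls stand, is at z = 6 mm; origin at the centre of its underside
- jar: glass jar with a metal cap, 76 mm diameter, 110 mm tall, origin at the centre of its underside; bystander
- bowls: two nested grey plastic bowls, 120 mm diameter, 61 mm tall, origin at the centre of the underside; bystander
- scoop: aluminium scoop lying flat, about 215 mm long (blade from -6 to +105 mm along its x, handle from -6 to -106 mm), 70 mm wide, 40 mm tall, origin under the back of the blade; bystander
- clamp: small steel clamp, 100 mm long along its y, holding a 37 mm thick, 200 mm long wooden dowel along its x, 50 mm tall, origin at the centre of the underside; bystander
Things that resemble listed ones, but are neither listed nor needed, are in the scene too. Leave any orange look-alike of the tub_a alone. Leave any blue look-alike of the tub_b alone.

How it is judged:
By the outcome, as a careful person would: the job done as asked, in the order asked, and still so for the second after the job is handed in, with the robot touching nothing.
It also fails if it takes over 69 s, if anything falls off the work surface, if the arm or the gripper's body presses on something with over 40 N, if the wrist force passes 120 N, or if a joint passes its speed limit or range.

ROBOT

A 6-joint arm with a two-finger parallel gripper is mounted at the origin on the work surface. World frame = base frame: x ahead of the robot, y to its left, z up, the work surface at z = 0. Lengths are in mm, angles in rad, forces in N, time in s.
With the tool pointing down it reaches from about 350 to 725 mm from the base axis. Payload 6 kg.
Tool frame: the origin (TCP) lies at the very end of the fingers, on their centre line; the grasp point (between the pads) lies 19 mm behind it; x points along the fingers, y is the direction in which the jaws open and shut, and the axes are right-handed (so a half turn about x gives the same grasp; the last joint's range is limited). The gripper opens to 85 mm and grips with 20 to 120 N. Pads are 22 mm wide; open, the fingers measure 114 mm over their backs; the gripper's body (76 mm by 85 mm) begins 54 mm behind the grasp point. The pads swing forward as they close: fully open they stand 13 mm farther back than shut.
Start: joints at [-1.002, 0.04, 0.085, 0, -1.615, -0.334], TCP at [139.6, -583.511, 231.261] pointing down, gripper open.
Joint ranges: [-2.56, 2.56], [-1.29, 2.01], [-1.08, 1.49], [-3.29, 1.98], [-2.81, -0.18], [-2.99, 2.99]. Speed limits (rad/s): [2.57, 2.57, 3.01, 3.14, 3.14, 3.14].

INTERFACE

Orientations are given as a rotation vector (axis times angle).
In Python, from cell import get_state, eyes, ctrl, boxes_of, cut_out gives the robot as it stands. The module is installed in compiled form; this text tells all that it offers.
- The arm moves only by the tool play_rows, never from a script. Its argument "moves" is a list of rows, each a list of 7 numbers: the shift along the world's x, y, z in mm, then the turn, a rotation vector about the world's x, y, z in degrees, then the gripper's target within -1 to 1 (fully open at 1, half-way at 0, shut at -1). In form: [[x, y, z, ax, ay, az, hand], ...]. A call has 1 to 12 rows; each row is the pose to reach, as a shift and turn from the pose commanded when the call began; what a row does not reach only later rows make up. A row lasts 1/10 s, in which the tool goes at most 50 mm and 8.59 degrees, less where a joint would pass 70% of its speed; a pose out of reach is approached as far as the arm can. A call with a gripper value outside its range is refused whole. The fingers move at their own pace and stop on an object; "force" is the grip in N (left out, the last holds). Time passes only in rows, so rows that repeat a pose let the fingers close. It gives the time, the measured TCP pose, the force and the opening at its end, in the units of the state.
- get_state(): the state, without advancing time (a new reading comes with each control period).
- eyes.read_camera(name): name is "side" or "top"; returns a dict with "color" (480x640x3 uint8, red, green, blue), "fov_y" (degrees; the focal length in pixels is half the picture's height over the tangent of half this angle, whatever the lens; pixels are square), "cx", "cy" (the principal point, pixels), "R" (3x3) and "t" (3): a world point X has camera coordinates R X + t. Camera axes: x right, y down, z forward; pixel columns grow to the right and rows downward; lengths in mm; the calibration is good to about 2 mm. A picture is of the moment at which its call begins. There is no depth.
- ctrl.sign_off(): hands the job in, once; it reports no verdict.
Trained networks look in a picture, given as the dict that the camera call returned (one of the last four; its "shot" number tells which), for a name from the list of things; names that differ only in an ending like _2 or _b are one class to them, and where a whole thing is asked for, a point or a joint stands for the part that bears it (a point fixed in the world has none). Each returns a list of dicts, best first, with "confidence" (0 to 1); they miss things now and then, are a little off and sometimes report something else, mostly with a low value. They report only what shows in the picture. A call takes as long as a camera call. They do not tell look-alikes from the thing itself.
- boxes_of(picture, thing): "position" ([x, y, z] in mm, in the coordinates of the camera as it stood for that picture, good to about 4 mm: the middle of the surface that is visible of it).
- cut_out(picture, thing): "region" (480x640 bool, what is visible of it).
The state is a dict: "time_s": time; "qpos": joint angles; "qd": joint speeds; "tau": joint torques, N m; "tcp_pos": TCP position; "tcp_rot": TCP orientation; "contact_force": force on the tool from outside, world axes, zero at the start; "wrist_torque": the same for the moment, N m; "width": opening from 0.0 (shut) to 1.0 (fully open).
Only numpy, scipy, OpenCV 4.12 (cv2) and the standard library are available. Lean on these libraries where they do the work, as an engineer would, in place of code of your own. Each camera call takes 0.05 s, during which the arm holds its last target. There are 200 camera calls.

## Working session

There is one attempt and no reset: what is moved stays moved. The work goes in short steps, Python scripts to look and compute and a tool call to move; the robot and the scene stay as the last step left them, time stands still between calls to the robot, and variables do not carry over. Pictures are saved under pics/ and viewed, about 8 in all and at most 12, crops included, and the job is handed in when it is done.

Besides the shell and the picture viewer there is one more tool, called after "Emit:" in YAML: its name, and indented under it one key for each argument. play_rows: Moves the arm, as the interface text tells. Its arguments: {"type":"object","properties":{"moves":{"type":"array","items":{"type":"array","items":{"type":"number"}}},"force":{"type":"number"}},"required":["moves"]}

```bash
mkdir -p pics; cat > h.py <<'E'
import numpy as np, cv2
from cell import get_state, eyes, ctrl, boxes_of, cut_out
def K(p):
    f=p["color"].shape[0]/2/np.tan(np.radians(p["fov_y"])/2); return f,p["cx"],p["cy"]
def toW(p,c): return np.array(p["R"]).T@(np.array(c)-np.array(p["t"]))
def proj(p,X):
    f,cx,cy=K(p); c=np.array(p["R"])@np.array(X,float)+np.array(p["t"]); return np.array([f*c[0]/c[2]+cx,f*c[1]/c[2]+cy])
def back(p,u,v,z):
    f,cx,cy=K(p); R=np.array(p["R"]); d=R.T@np.array([(u-cx)/f,(v-cy)/f,1]); o=-R.T@np.array(p["t"])
    return o+d*(z-o[2])/d[2]
def save(p,n): cv2.imwrite("pics/"+n+".png",p["color"][:,:,::-1])
E
python3 - <<'E'
from h import *
s=get_state(); print(s["time_s"],s["tcp_pos"],s["tcp_rot"],s["contact_force"],s["width"])
for n in("top","side"):
    p=eyes.read_camera(n); save(p,n+"1")
    for t in("tub_a","berth","jar","bowls","scoop","clamp","board_top"):
        for b in boxes_of(p,t):
            if b["confidence"]>.2:
                w=toW(p,b["position"]); print(n,t,round(b["confidence"],2),w.round(),proj(p,w).round())
E
```

```text
0.0 [ 139.61071433 -583.18821561  230.25626933] [-0.18299563  1.56324182  0.18577033] [ 0.04605838 -0.29753256 -0.59637503] 0.9976053571607337
top tub_a 0.9 [ 237. -276.   64.] [453. 337.]
top tub_a 0.83 [233. 276.  62.] [237. 335.]
top tub_a 0.78 [ 386. -198.   66.] [421. 278.]
top tub_a 0.78 [371. 620.  64.] [109. 279.]
top tub_a 0.66 [ 562. -213.   67.] [425. 212.]
top tub_a 0.65 [526. 233.  67.] [258. 223.]
top berth 0.64 [730.  40.  31.] [331. 156.]
top jar 0.82 [ 724. -253.  119.] [443. 148.]
top bowls 0.56 [765. 272.  44.] [248. 141.]
top clamp 0.79 [385. 436.  52.] [180. 276.]
top board_top 0.58 [535.   7.  11.] [342. 226.]
side tub_a 0.81 [ 549. -201.   62.] [367. 190.]
side tub_a 0.78 [358. 634.  57.] [194. 411.]
side tub_a 0.7 [226. 297.  62.] [338. 349.]
side tub_a 0.67 [519. 246.  60.] [271. 274.]
side tub_a 0.64 [ 378. -189.   72.] [408. 215.]
side berth 0.81 [723.  45.  27.] [274. 211.]
side berth 0.64 [ 719. -244.   84.] [336. 156.]
side jar 0.66 [ 720. -242.   84.] [336. 156.]
side bowls 0.9 [767. 265.  45.] [209. 237.]
side bowls 0.28 [ 379. -188.   68.] [407. 216.]
side scoop 0.82 [ 453. -443.    9.] [433. 180.]
side clamp 0.74 [384. 452.  43.] [248. 355.]
side board_top 0.94 [510.  68.   6.] [318. 254.]
```

View pics/top1.png

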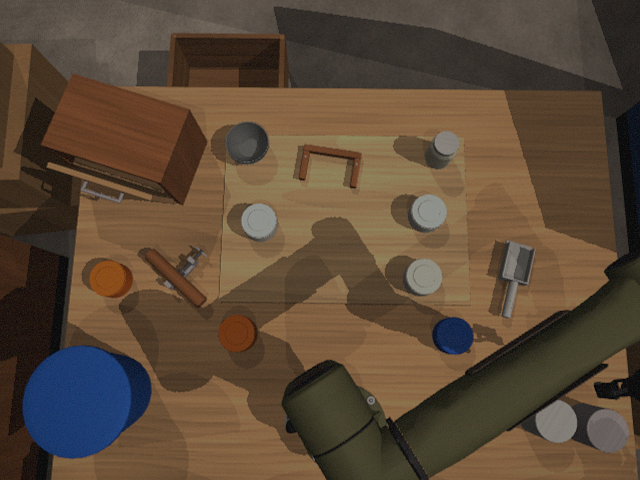

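View pics/side1.png

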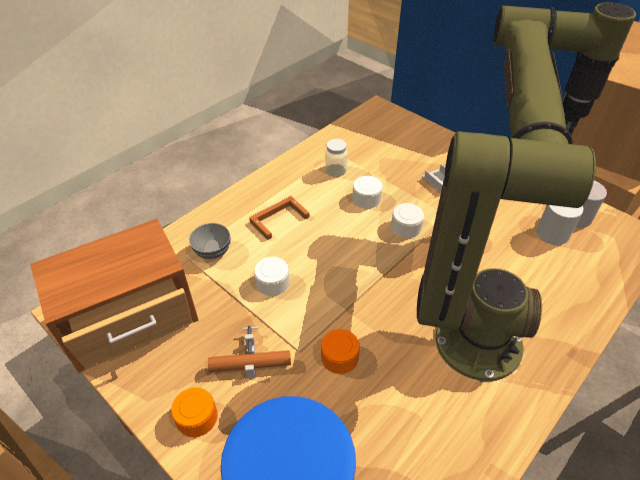

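The top view shows the berth at (331,165). The white tubs on the board are at (259,221), (428,212) and (423,277). The look-alikes to avoid are orange at (110,278) and (238,333), and blue at (453,337). Next I'll fit known outlines to the masks in both views.

```bash
cat >> h.py <<'E'
from scipy.optimize import minimize
from scipy.spatial.transform import Rotation as Ro
A=np.linspace(0,2*np.pi,40,endpoint=False)
def fill(p,hulls,S=8):
    m=np.zeros((480,640),np.uint8)
    for X in hulls:
        q=np.array([proj(p,x) for x in X]); h=cv2.convexHull(q.astype(np.float32))
        cv2.fillConvexPoly(m,np.round(h*256).astype(np.int32),255,cv2.LINE_AA,8)
    return m/255.
def tub(v):
    c=np.c_[v[0]+48*np.cos(A),v[1]+48*np.sin(A)]; return [np.r_[np.c_[c,np.full(40,6)],np.c_[c,np.full(40,66.)]]]
def berth(v):
    x,y,a=v[0],v[1],v[2]/100; out=[]
    for x0,x1,y0,y1 in((48,66,-81.5,81.5),(-35,48,63.5,81.5),(-35,48,-81.5,-63.5)):
        P=np.array([[i,j,k] for i in(x0,x1) for j in(y0,y1) for k in(6,30)],float)
        out.append(P@Ro.from_euler("z",a).as_matrix().T+[x,y,0])
    return out
def fit(ps,ms,model,v0,step):
    f=lambda v:sum(np.abs(fill(p,model(v))-m).sum()/m.sum() for p,m in zip(ps,ms))
    v0=np.array(v0,float); sim=np.vstack([v0]+[v0+np.eye(len(v0))[i]*step for i in range(len(v0))])
    r=minimize(f,v0,method="Nelder-Mead",options=dict(initial_simplex=sim,xatol=.1,fatol=1e-4)); return r.x.round(1),round(r.fun,3)
def mask(p,thing,X):
    q=proj(p,X); best=None
    for d in cut_out(p,thing):
        m=np.array(d["region"]); c=np.argwhere(m).mean(0)[::-1]; e=np.hypot(*(c-q))
        if best is None or e<best[0]: best=(e,m)
    return best[1].astype(float) if best and best[0]<25 else None
def measure(ps,which):
    for nm,th,mod,v0,X in which:
        ms=[mask(p,th,X) for p in ps]
        for sel in([0,1],[0],[1]):
            k=[i for i in sel if ms[i] is not None]
            if k: print(nm,sel,*fit([ps[i] for i in k],[ms[i] for i in k],mod,v0,8))
E
python3 - <<'E'
from h import *
ps=[eyes.read_camera("top"),eyes.read_camera("side")]
measure(ps,[("L","tub_a",tub,[522,240],[522,240,40]),("R","tub_a",tub,[555,-207],[555,-207,40]),("N","tub_a",tub,[382,-193],[382,-193,40]),
("berth","berth",berth,[690,42,0],[726,42,20])])
s=get_state(); print(Ro.from_rotvec(s["tcp_rot"]).as_matrix().round(3))
t=ps[0]["color"]; cv2.imwrite("pics/crop.png",cv2.resize(t[120:310,210:480],None,fx=2.8,fy=2.8,interpolation=2)[:,:,::-1])
E
```

```text
L [0, 1] [533.  232.9] 0.327
L [0] [534.5 232.9] 0.18
L [1] [532.9 233.9] 0.146
R [0, 1] [ 564.8 -222.3] 0.181
R [0] [ 565.4 -223. ] 0.06
R [1] [ 562.1 -219.6] 0.102
N [0, 1] [ 388.3 -204.5] 0.163
N [0] [ 388.8 -205.2] 0.083
N [1] [ 387.6 -203.5] 0.078
berth [0, 1] [686.6  44.8 -15.2] 0.619
berth [0] [688.6  44.3 -14.8] 0.357
berth [1] [685.3  45.9 -16.7] 0.252
[[-0.    -0.233  0.973]
 [ 0.     0.973  0.233]
 [-1.     0.    -0.   ]]
```

View pics/crop.png

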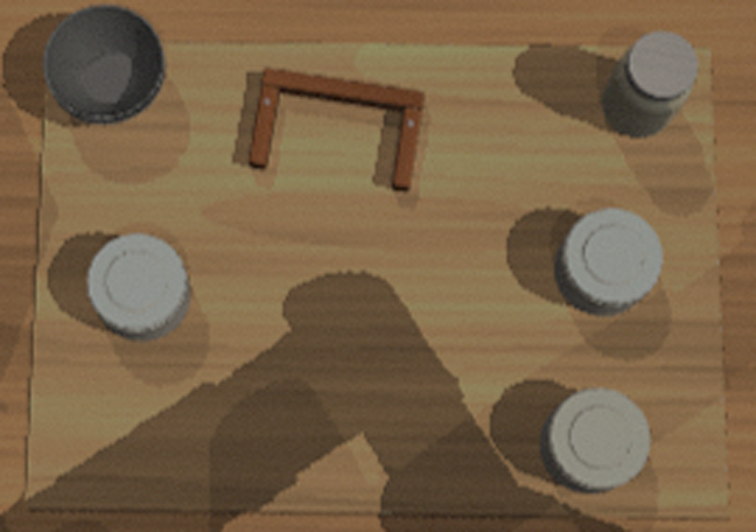

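The crop confirms three white tubs on the board: L (533,233), R (565,-222) and N (388,-204). The berth is at about (687,45) with yaw -8.7°. I'll probe N first, with the half-open fingers as a cradle heading 54°.

Emit:
play_rows:
  moves:
    - [20,32,0,0,0,4,0.4]
    - [50,79,0,0,0,10,0.4]
    - [80,124,0,0,0,16,0.4]
    - [108,168,0,0,0,22,0.4]
    - [135,210,0,0,0,28,0.4]
    - [160,250,0,0,0,34,0.4]
    - [185,290,-20,0,0,40,0.4]
    - [204,318,-50,0,0,40.5,0.4]
    - [204,318,-90,0,0,40.5,0.4]
    - [204,318,-130,0,0,40.5,0.4]
    - [204,318,-160,0,0,40.5,0.4]
    - [204,318,-160,0,0,40.5,0.4]
  force: 40

```text
time_s: 2.5
tcp_pos: [341.2, -264.3, 67.0]
tcp_rot: [-0.73, 1.448, 0.74]
contact_force: [-0.6, 0.2, 1.0]
width: 0.701
```

Emit:
play_rows:
  moves:
    - [0,0,-20,0,0,0,0.4]
    - [0,0,-40,0,0,0,0.4]
    - [0,0,-50,0,0,0,0.4]
    - [3,4,-50,0,0,0,0.4]
    - [6,8,-50,0,0,0,0.4]
    - [8,11,-50,0,0,0,0.4]
    - [9,12,-50,0,0,0,0.4]
    - [9,12,-50,0,0,0,0.4]

```text
time_s: 3.3
tcp_pos: [353.1, -253.4, 21.9]
tcp_rot: [-0.735, 1.442, 0.734]
contact_force: [-0.7, -0.6, -0.7]
width: 0.699
```

```bash
python3 - <<'E'
from h import *
for i in range(3):
    p=eyes.read_camera("side"); s=get_state(); print(s["tcp_pos"].round(1),s["contact_force"].round(2),s["time_s"])
cv2.imwrite("pics/s2.png",cv2.resize(p["color"][130:300,230:500],None,fx=2.8,fy=2.8)[:,:,::-1])
E
```

```text
[ 352.9 -253.4   21.7] [-0.03 -0.27 -0.21] 3.35
[ 352.8 -253.5   21.5] [-0.22 -0.07  0.13] 3.4
[ 352.7 -253.5   21.4] [-0.45 -0.6  -0.02] 3.45
```

View pics/s2.png

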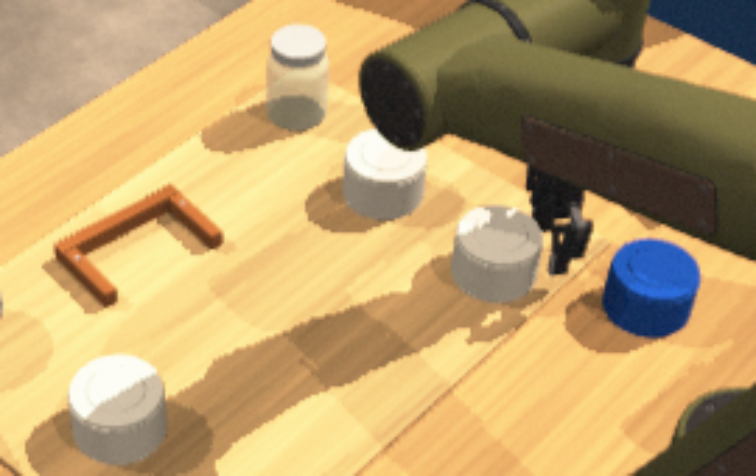

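The fingers sit behind the near tub with no contact yet, and the force noise is about 0.3 N. Next is a slow push.

Emit:
play_rows:
  moves:
    - [1.2,1.6,0,0,0,0,0.4]
    - [2.4,3.2,0,0,0,0,0.4]
    - [3.5,4.9,0,0,0,0,0.4]
    - [4.7,6.5,0,0,0,0,0.4]
    - [5.9,8.1,0,0,0,0,0.4]
    - [7.1,9.7,0,0,0,0,0.4]
    - [8.2,11.3,0,0,0,0,0.4]

```text
time_s: 4.15
tcp_pos: [360.5, -242.6, 21.3]
tcp_rot: [-0.735, 1.444, 0.734]
contact_force: [-3.0, -5.9, 0.3]
width: 0.7
```

Emit:
play_rows:
  moves:
    - [1.2,1.6,0,0,0,0,0.4]

```text
time_s: 4.25
tcp_pos: [361.5, -241.0, 21.3]
tcp_rot: [-0.735, 1.445, 0.734]
contact_force: [-3.5, -4.0, -0.0]
width: 0.7
```

Emit:
play_rows:
  moves:
    - [1.2,1.6,0,0,0,0,0.4]

```text
time_s: 4.35
tcp_pos: [362.8, -239.3, 21.3]
tcp_rot: [-0.734, 1.445, 0.734]
contact_force: [-3.3, -3.9, 1.0]
width: 0.7
```

Emit:
play_rows:
  moves:
    - [1.2,1.6,0,0,0,0,0.4]

```text
time_s: 4.45
tcp_pos: [364.0, -237.7, 21.3]
tcp_rot: [-0.734, 1.445, 0.735]
contact_force: [-3.2, -4.5, 0.7]
width: 0.701
```

Emit:
play_rows:
  moves:
    - [1.2,1.6,0,0,0,0,0.4]

```text
time_s: 4.55
tcp_pos: [365.2, -236.0, 21.3]
tcp_rot: [-0.735, 1.445, 0.735]
contact_force: [-3.5, -3.0, 1.0]
width: 0.697
```

Emit:
play_rows:
  moves:
    - [1.2,1.6,0,0,0,0,0.4]

```text
time_s: 4.65
tcp_pos: [366.4, -234.4, 21.3]
tcp_rot: [-0.734, 1.445, 0.735]
contact_force: [-2.3, -4.2, 0.8]
width: 0.701
```

Pushing N takes a steady 5 N or so. At 0.17 kg that would need friction near 3, so N is the full tub and the others can stay untouched. I'll slide it toward the berth axis.

Emit:
play_rows:
  moves:
    - [3,4.5,0,0,0,0.5,0.4]
    - [7,10.5,0,0,0,1,0.4]
    - [13,19.6,0,0,0,1.5,0.4]
    - [19,28.6,0,0,0,2,0.4]
    - [25,37.7,0,0,0,2.5,0.4]
    - [31,46.7,0,0,0,3,0.4]
    - [37,55.8,0,0,0,3,0.4]
    - [43,64.8,0,0,0,3,0.4]
    - [49,73.8,0,0,0,3,0.4]
    - [55,82.9,0,0,0,3,0.4]
    - [61,92,0,0,0,3,0.4]
    - [65,98,0,0,0,3,0.4]

```text
time_s: 5.85
tcp_pos: [431.9, -135.6, 21.2]
tcp_rot: [-0.775, 1.429, 0.776]
contact_force: [-3.4, -4.0, 0.6]
width: 0.7
```

Emit:
play_rows:
  moves:
    - [3,4.5,0,0,0,0,0.4]
    - [8,12,0,0,0,0,0.4]
    - [14,21,0,0,0,0,0.4]
    - [20,30,0,0,0,0,0.4]
    - [26,39,0,0,0,0,0.4]
    - [32,48,0,0,0,0,0.4]
    - [38,57,0,0,0,0,0.4]
    - [44,66,0,0,0,0,0.4]
    - [50,75,0,0,0,0,0.4]
    - [56,84,0,0,0,0,0.4]
    - [61,92,0,0,0,0,0.4]
    - [63,95,0,0,0,0,0.4]

```text
time_s: 7.05
tcp_pos: [494.7, -40.8, 21.2]
tcp_rot: [-0.775, 1.429, 0.775]
contact_force: [-4.7, -5.4, 3.1]
width: 0.7
```

```bash
python3 - <<'E'
from h import *
ps=[eyes.read_camera("top"),eyes.read_camera("side")]
s=get_state(); print(s["time_s"],s["tcp_pos"].round(1),s["contact_force"].round(1)); print(Ro.from_rotvec(s["tcp_rot"]).as_matrix().round(3))
t=s["tcp_pos"]; c=[t[0]+26,t[1]+40]
measure(ps,[("N","tub_a",tub,c,c+[40])])
im=[cv2.resize(p["color"][a:a+170,b:b+240],None,fx=1.65*1,fy=1.65) for p,a,b in zip(ps,(130,130),(220,220))]
cv2.imwrite("pics/m3.png",np.hstack(im)[:,:,::-1])
E
```

```text
7.15 [494.9 -40.6  21.2] [-2.  -1.5  1.6]
[[-0.    -0.839  0.545]
 [ 0.     0.545  0.839]
 [-1.     0.     0.   ]]
N [0, 1] [523.4   0.9] 0.18
N [1] [523.4   0.9] 0.18
```

View pics/m3.png

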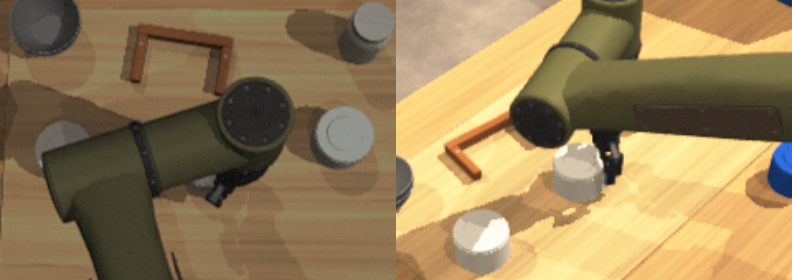

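The side view shows the tub upright in the cradle and centred near (523,1), with the other tubs still in place. Now I'll compute the arc waypoints.

```bash
python3 - <<'E'
import numpy as np
d=48.5; C=np.array([522,.5]); th=np.radians(57); t0=C-d*np.array([np.cos(th),np.sin(th)])
out=[]; st=[(4,0),(9,0),(9,0),(9,0)]+[(6.16,-5.05)]*13+[(5,0),(8,0),(8,0),(8,0),(8,0),(8,0),(8,0),(8,0)]
for ds,da in st:
    th+=np.radians(da)/2; C=C+ds*np.array([np.cos(th),np.sin(th)]); th+=np.radians(da)/2
    p=C-d*np.array([np.cos(th),np.sin(th)])-t0; out.append([*p.round(1),round(np.degrees(th)-57,1)])
for i in (0,12,24):
    b=np.array(out[i-1]) if i else 0
    print([ (np.array(o)-b).round(1).tolist() for o in out[i:i+12]])
L=np.array([.989,-.152]); print(C,(C-[687,45])@L,(C-[687,45])@[.152,.989])
E
```

```text
[[2.2, 3.4, 0.0], [7.1, 10.9, 0.0], [12.0, 18.5, 0.0], [16.9, 26.0, 0.0], [17.0, 33.5, -5.0], [17.7, 41.0, -10.1], [19.2, 48.3, -15.2], [21.2, 55.5, -20.2], [23.9, 62.5, -25.3], [27.2, 69.3, -30.3], [31.1, 75.7, -35.4], [35.5, 81.7, -40.4]]
[[4.9, 5.7, -5.1], [10.3, 10.9, -10.1], [16.2, 15.6, -15.2], [22.4, 19.7, -20.2], [29.0, 23.3, -25.3], [33.9, 22.6, -25.3], [41.9, 21.4, -25.3], [49.8, 20.2, -25.3], [57.7, 18.9, -25.3], [65.6, 17.7, -25.3], [73.5, 16.5, -25.3], [81.4, 15.3, -25.3]]
[[7.9, -1.2, 0.0]]
[668.33786902  48.36454255] -18.96825800312347 0.49088867470767217
```

Emit:
play_rows:
  moves:
    - [2.2,3.4,0,0,0,0,0.4]
    - [7.1,10.9,0,0,0,0,0.4]
    - [12,18.5,0,0,0,0,0.4]
    - [16.9,26,0,0,0,0,0.4]
    - [17,33.5,0,0,0,-5,0.4]
    - [17.7,41,0,0,0,-10.1,0.4]
    - [19.2,48.3,0,0,0,-15.2,0.4]
    - [21.2,55.5,0,0,0,-20.2,0.4]
    - [23.9,62.5,0,0,0,-25.3,0.4]
    - [27.2,69.3,0,0,0,-30.3,0.4]
    - [31.1,75.7,0,0,0,-35.4,0.4]
    - [35.5,81.7,0,0,0,-40.4,0.4]

```text
time_s: 8.45
tcp_pos: [529.5, 40.7, 21.0]
tcp_rot: [-0.224, 1.561, 0.224]
contact_force: [-4.4, -1.2, 3.0]
width: 0.701
```

Emit:
play_rows:
  moves:
    - [4.9,5.7,0,0,0,-5.1,0.4]
    - [10.3,10.9,0,0,0,-10.1,0.4]
    - [16.2,15.6,0,0,0,-15.2,0.4]
    - [22.4,19.7,0,0,0,-20.2,0.4]
    - [29,23.3,0,0,0,-25.3,0.4]
    - [33.9,22.6,0,0,0,-25.3,0.4]
    - [38,22,0,0,0,-25.3,0.4]
    - [38,22,0,0,0,-25.3,0.4]

```text
time_s: 9.25
tcp_pos: [568.0, 63.1, 21.0]
tcp_rot: [0.121, 1.569, -0.119]
contact_force: [-3.6, 2.0, 3.0]
width: 0.702
```

```bash
python3 - <<'E'
from h import *
ps=[eyes.read_camera("top"),eyes.read_camera("side")]
s=get_state(); print(s["time_s"],s["tcp_pos"].round(1),s["contact_force"].round(1)); print(Ro.from_rotvec(s["tcp_rot"]).as_matrix().round(3))
t=s["tcp_pos"]; c=[t[0]+48,t[1]-7]
measure(ps,[("N","tub_a",tub,c,c+[40]),("L","tub_a",tub,[533,233],[533,233,40])])
im=[cv2.resize(p["color"][a:a+170,b:b+240],None,fx=1.65*1,fy=1.65) for p,a,b in zip(ps,(130,130),(220,190))]
cv2.imwrite("pics/m4.png",np.hstack(im)[:,:,::-1])
E
```

```text
9.35 [568.   63.1  21. ] [-3.2  2.   1.1]
[[-0.     0.152  0.988]
 [ 0.001  0.988 -0.152]
 [-1.     0.001 -0.001]]
N [0, 1] [618.6  54.9] 3.66
N [1] [618.6  54.9] 3.66
L [0, 1] [508.8 160.5] 10.574
L [0] [508.8 160.5] 10.574
```

View pics/m4.png

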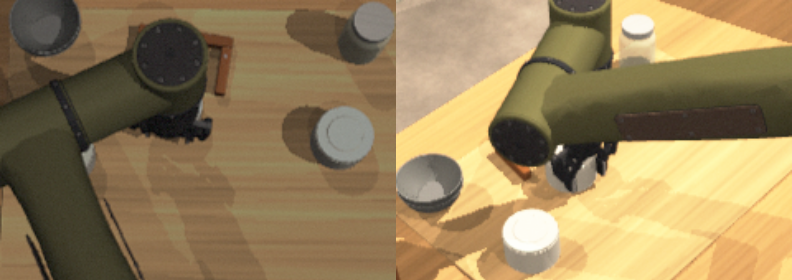

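The networks lose the occluded tub here. The tool pose and the visible part of the tub still put it on the berth axis, about 71 mm short. I'll push in, then creep until the force rises.

Emit:
play_rows:
  moves:
    - [4,-0.6,0,0,0,0,0.4]
    - [10,-1.5,0,0,0,0,0.4]
    - [16,-2.5,0,0,0,0,0.4]
    - [22,-3.4,0,0,0,0,0.4]
    - [28,-4.3,0,0,0,0,0.4]
    - [34,-5.2,0,0,0,0,0.4]
    - [40,-6.1,0,0,0,0,0.4]
    - [46,-7.1,0,0,0,0,0.4]
    - [51,-7.8,0,0,0,0,0.4]
    - [55,-8.5,0,0,0,0,0.4]
    - [58,-8.9,0,0,0,0,0.4]
    - [60,-9.2,0,0,0,0,0.4]

```text
time_s: 10.75
tcp_pos: [627.8, 52.9, 21.0]
tcp_rot: [0.12, 1.569, -0.121]
contact_force: [-6.9, 0.8, 2.5]
width: 0.702
```

Emit:
play_rows:
  moves:
    - [1,-0.15,0,0,0,0,0.4]
    - [2,-0.3,0,0,0,0,0.4]
    - [3,-0.5,0,0,0,0,0.4]
    - [4,-0.6,0,0,0,0,0.4]

```text
time_s: 11.15
tcp_pos: [631.6, 52.3, 21.0]
tcp_rot: [0.12, 1.569, -0.12]
contact_force: [-6.0, 0.8, 1.7]
width: 0.697
```

Emit:
play_rows:
  moves:
    - [1,-0.15,0,0,0,0,0.4]
    - [2,-0.3,0,0,0,0,0.4]
    - [3,-0.5,0,0,0,0,0.4]

```text
time_s: 11.45
tcp_pos: [634.6, 51.9, 21.0]
tcp_rot: [0.12, 1.569, -0.12]
contact_force: [-5.8, 1.4, 2.4]
width: 0.7
```

Emit:
play_rows:
  moves:
    - [1,-0.15,0,0,0,0,0.4]
    - [2,-0.3,0,0,0,0,0.4]

```text
time_s: 11.65
tcp_pos: [636.6, 51.6, 21.0]
tcp_rot: [0.12, 1.569, -0.12]
contact_force: [-4.8, 1.2, 1.4]
width: 0.701
```

Emit:
play_rows:
  moves:
    - [1,-0.15,0,0,0,0,0.4]

```text
time_s: 11.75
tcp_pos: [637.6, 51.4, 21.0]
tcp_rot: [0.12, 1.569, -0.12]
contact_force: [-6.0, 1.2, 1.8]
width: 0.702
```

Emit:
play_rows:
  moves:
    - [1,-0.15,0,0,0,0,0.4]

```text
time_s: 11.85
tcp_pos: [638.6, 51.3, 21.0]
tcp_rot: [0.12, 1.569, -0.12]
contact_force: [-6.2, 1.5, 2.8]
width: 0.7
```

Emit:
play_rows:
  moves:
    - [1,-0.15,0,0,0,0,0.4]

```text
time_s: 11.95
tcp_pos: [638.9, 51.2, 20.9]
tcp_rot: [0.12, 1.571, -0.121]
contact_force: [-12.6, 3.1, 5.7]
width: 0.701
```

Emit:
play_rows:
  moves:
    - [0.5,-0.08,0,0,0,0,0.4]
    - [0.5,-0.08,0,0,0,0,0.4]

```text
time_s: 12.15
tcp_pos: [639.0, 51.2, 20.9]
tcp_rot: [0.119, 1.572, -0.121]
contact_force: [-11.3, 1.8, 5.1]
width: 0.701
```

The tub has stalled against the rail: force doubled and the TCP stopped. I'll retreat straight back and lift clear.

Emit:
play_rows:
  moves:
    - [-1,0.15,0,0,0,0,0.4]
    - [-3,0.5,0,0,0,0,0.4]
    - [-8,1.2,0,0,0,0,0.4]
    - [-20,3,0,0,0,0,0.4]
    - [-40,6,0,0,0,0,0.4]
    - [-65,10,0,0,0,0,0.4]
    - [-90,14,5,0,0,0,0.4]
    - [-100,15,30,0,0,0,0.4]
    - [-100,15,70,0,0,0,0.4]
    - [-110,15,115,0,0,0,0.4]
    - [-120,15,160,0,0,0,0.4]
    - [-130,15,200,0,0,0,0.4]

```text
time_s: 13.35
tcp_pos: [510.7, 66.1, 224.2]
tcp_rot: [0.121, 1.564, -0.119]
contact_force: [0.5, 0.1, -0.7]
width: 0.696
```

Emit:
play_rows:
  moves:
    - [-5,-20,5,0,0,0,0.4]
    - [-15,-60,10,0,0,0,0.4]
    - [-30,-105,10,0,0,0,0.4]
    - [-45,-150,10,0,0,0,0.4]
    - [-60,-195,10,0,0,0,0.4]
    - [-80,-240,10,0,0,0,0.4]
    - [-100,-285,10,0,0,0,0.4]
    - [-125,-325,10,0,0,0,0.4]
    - [-150,-365,10,0,0,0,0.4]
    - [-180,-400,10,0,0,0,0.4]
    - [-200,-430,10,0,0,0,0.4]
    - [-200,-430,10,0,0,0,0.4]

```text
time_s: 14.55
tcp_pos: [308.3, -366.4, 231.5]
tcp_rot: [0.123, 1.567, -0.125]
contact_force: [0.2, 1.1, -0.5]
width: 0.7
```

```bash
python3 - <<'E'
from h import *
ps=[eyes.read_camera("top"),eyes.read_camera("side")]
s=get_state(); print(s["time_s"],s["tcp_pos"].round(1),s["contact_force"].round(1))
measure(ps,[("N","tub_a",tub,[687,45],[687,45,40]),("L","tub_a",tub,[533,233],[533,233,40]),("R","tub_a",tub,[565,-222],[565,-222,40]),("berth","berth",berth,[687,45,-15],[726,42,20])])
im=[cv2.resize(p["color"][a:a+170,b:b+140],None,fx=2.85,fy=2.85) for p,a,b in zip(ps,(110,110),(260,210))]
cv2.imwrite("pics/m5.png",np.hstack(im)[:,:,::-1])
E
```

```text
14.65 [ 310.3 -364.3  231.3] [0.1 0.5 0.4]
N [0, 1] [686.   43.6] 0.216
N [0] [686.4  43.4] 0.091
N [1] [685.5  44.3] 0.124
L [0, 1] [533. 233.] 0.15
L [0] [533.1 233. ] 0.057
L [1] [530.7 233.6] 0.088
R [0, 1] [ 563.8 -220.6] 0.53
R [0] [ 568.3 -219.3] 0.406
R [1] [ 562.2 -220.2] 0.114
berth [0, 1] [688.5  44.5 -16. ] 1.363
berth [0] [688.6  44.3 -14.8] 0.432
berth [1] [684.3  47.5 -19.1] 0.921
```

View pics/m5.png

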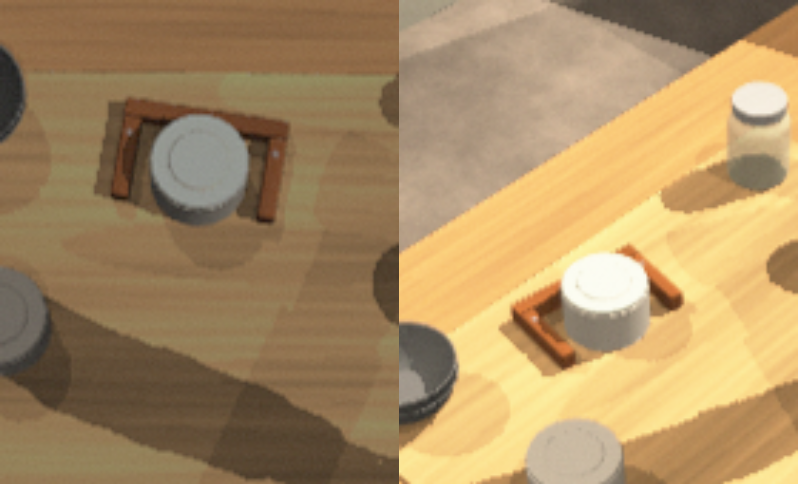

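The tub stands upright inside the berth against the back rail, at (200,160) in the left half and (605,300) in the right. The other tubs and the jar are in place. I'm handing the job in.

```bash
python3 -c "
from cell import ctrl,get_state
print(ctrl.sign_off(), get_state()['time_s'])"
```

```text
the job is handed in; nothing more can be done
the job is handed in; nothing more can be done
```

I slid the full tub home against the berth's back rail and handed the job in at about 14.7 s of the 69 s allowed.

- **Finding the full tub:** I probed only one tub, the one nearest the robot at about (388, -204). Pushing it took about 5 N, and an empty tub should need roughly 1 N, so I left the other two untouched.
- **Slide:** I pushed it along the board with the half-open fingers as a cradle, in a straight run and then a turn onto the berth axis. It stalled against the rail at about 12 N. I then backed straight off and lifted clear.
- **Final checks:** The tub measured (686, 44), against about (687, 45) for the berth. It looked upright, and contact force was near zero. The two empty tubs measured within about 3 mm of their start, though one fit was poor because the arm partly hid that tub. The jar looked in place in the last picture.
- **What failed or disagreed:** The networks lost the tub while the arm hid it, so that one mid-way fit was useless and I relied on the tool position. The last berth fit was also poor because the tub blocks the view of it. I confirmed "home" mainly from the force stall. I did not re-measure the bowls, scoop or clamp at the end, but the arm passed nowhere near them at low height.

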